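# Find the spacer's blind hole on the gauge pin and hold it hole-up

### The arm

A 6-joint arm with a two-finger parallel gripper is mounted at the origin on the work surface. World frame = base frame: x ahead of the robot, y to its left, z up, the work surface at z = 0. Lengths are in m, angles in rad, forces in N, time in s.
With the tool pointing down it reaches from about 0.375 to 0.9 m from the base axis. Payload 3.1 kg.
Tool frame: the origin (TCP) lies on the centre line of the jaws, within the pads' length; the fingertips stand 17 mm ahead of it and the grasp point (between the pads) lies 2 mm behind it (robot.finger_overhang is the distance from the TCP to the fingertips, in m); z points along the fingers, y is the line along which they close (so a half turn about z gives the same grasp; the last joint's range is limited). The gripper opens to 85 mm and grips with 20 to 120 N. Pads are 22 mm wide; open, the fingers measure 114 mm over their backs; the gripper's body (76 mm by 85 mm) begins 54 mm behind the grasp point. The pads swing forward as they close: fully open they stand 13 mm farther back than shut.
Start: joints at [0.997, 0.527, 1.433, -0, 1.181, -0.178], TCP at [0.241, 0.577, 0.248] pointing down, gripper open.
Joint ranges: [-3.08, 3.08], [-0.75, 2.2], [0.22, 2.44], [-1.43, 4.57], [0, 2.65], [-2.85, 2.85]. Speed limits (rad/s): [2.79, 2.79, 3.14, 3.14, 3.14, 3.14].

### API

Orientations are given as a unit quaternion [w, x, y, z].
In Python, from station import robot, viewer gives the robot as it stands.
- The arm moves only by the tool move_arm, never from a script. Its argument "moves" is text: rows parted by semicolons, each of 7 numbers parted by spaces: the turn, a rotation vector about the tool's x, y, z in rad, then the shift along the tool's x, y, z in mm, then the opening, from 0 (shut) to 1 (fully open). In form: rx ry rz x y z claw; .... A call has 1 to 10 rows; each row is the pose to reach, as a shift and turn from the pose commanded when the call began, along the tool's axes at that moment; what a row does not reach only later rows make up. A row lasts 1/10 s, in which the tool goes at most 50 mm and 8.59 degrees, less where a joint would pass 70% of its speed; a pose out of reach is approached as far as the arm can. A call with a gripper value outside its range is refused whole. The fingers move at their own pace and stop on an object; the grip force is fixed at half the most. Time passes only in rows, so rows that repeat a pose let the fingers close. It gives the time, the measured TCP pose, the force, the opening and the grip force at its end, in the units of the state.
- robot.read_state(): the state, without advancing time (a new reading comes with each control period).
- viewer.snapshot(name): name is "side" or "top"; returns the picture (420x560x3 uint8, blue, green, red); there is no depth.
- viewer.camera_model(name): a dict with "fx", "fy", "cx", "cy" (pixels), "dist_coeffs" ([k1, k2, p1, p2, k3] as OpenCV has them; the pictures are not rectified), "position" and "rotation" of the camera in the world. Camera axes: x right, y up, looking along -z (the intrinsics and any distortion apply to the point x, -y, -z); pixel columns grow to the right and rows downward; lengths in m; the calibration is good to about 2 mm. A picture is of the moment at which its call begins. camera_model takes no time and is no camera call.
- robot.sign_off(): hands the job in; it is judged then, once.
The state is a dict: "clock": time; "joint_positions": joint angles; "qd": joint speeds; "tau": joint torques, N m; "position": TCP position; "ee_rot": TCP orientation; "contact_force": force on the tool from outside, world axes, zero at the start; "moment": the same for the moment, N m; "grip_width": finger opening in m; "finger_force": force on a finger pad.
Only numpy, scipy, OpenCV 4.12 (cv2) and the standard library are available. Lean on these libraries where they do the work, as an engineer would, in place of code of your own. Each camera call takes 0.05 s, during which the arm holds its last target. There are 200 camera calls.

### The job

The aluminium spacer block on the small steel riser has a blind hole in only one of its two ends. Pick it up, turn it until that hole faces the horizontal pin of the length gauge, and slide it gently onto the pin until the pin feels the bottom of the hole and its sprung plunger gives by about half its travel. Then draw it off the pin and finish still holding it in the gripper, motionless, clear of everything, at least 15 cm above the bench with the hole pointing straight up; leave the other things on the bench where they are.

Things in the scene. Friction and masses are not known exactly. Their poses are not given: they have to be found in the camera images.
- spacer_mid (a point): centre of the loose spacer: plain aluminium block, 40 x 40 mm square, 64 mm long, 0.2 kg, lying at any yaw along a fixed steel riser (50 long x 28 wide x 30 mm high) under its middle: its centre is 50 mm above the bench, its long sides overhang the riser by 6 mm. Grip it across the 40 mm sides. The x axis runs lengthwise and points out of the end with the hole; z is up at the start.
- spacer_mouth (a point): centre of the mouth of the blind hole in the spacer's end face, 32 mm from the spacer's centre along x; axes as spacer_mid (x points out of the hole). The hole is round, 16 mm wide, central and 40 mm deep; the other end is plain.
- pin_tip (a point): tip of the gauge's level, round-ended steel pin, 8 mm thick, 80 mm above the bench, pointing roughly at the robot. x points from the tip along the pin into the gauge (the way a part is pushed on), z up. 105 mm of pin is free, then a 28 mm thick barrel with an 18 mm nose; green clamp, top 106 mm above the bench; base 110 mm wide, 30 mm high, from 140 mm behind the tip. The gauge is fixed.
- plunger (a joint): how far the sprung pin is pushed into the gauge, m: 0 at rest, 0.012 fully in; spring 300 N/m, so about 2 N at half travel and 3.6 N fully in.
- ring_gauge: bystander: steel ring, 60 mm across, 18 mm high, loose; origin at the centre of its underside.
- gauge_block: bystander: flat steel gauge block 35 x 30 x 9 mm, loose; origin at the centre of its underside.
- plug_weight: bystander: small round brass weight with a knob, 40 mm across, 42 mm high, loose; origin at the centre of its underside.
- driver: bystander: screwdriver 160 mm long, lying, loose; origin under its middle.
- vee: bystander: dark steel block 45 x 60 x 40 mm with a groove along its top, loose; origin at the centre of its underside.
- oil: bystander: small white bottle 44 mm across, 110 mm high, standing, loose; origin at the centre of its underside.
There are look-alikes about, which are no part of the job. Of the things shaped like the part that bears spacer_mid, the aluminium one is meant.

How it is judged:
By the outcome, as a careful person would: the job done as asked, in the order asked, and still so for the second after the job is handed in, while the arm keeps its last pose, push and grip.
It also fails if it takes over 51 s, if anything falls off the work surface, if the arm or the gripper's body presses on something with over 40 N, if the wrist force passes 120 N, or if a joint passes its speed limit or range.

## Working session

There is one attempt and no reset: what is moved stays moved. The work goes in short steps, Python scripts to look and compute and a tool call to move; the robot and the scene stay as the last step left them, time stands still between calls to the robot, and variables do not carry over. Pictures are saved under pics/ and viewed, at most 10 in all, crops included, and the job is handed in when it is done.

Besides the shell and the picture viewer there is one more tool, called after "Call:" by a JSON object that holds its "name" and its "arguments". move_arm: Moves the arm, as the interface text tells. Its arguments: {"type":"object","properties":{"moves":{"type":"string"}},"required":["moves"]}

```bash
mkdir -p pics; python3 - <<'E'
from station import robot, viewer
import cv2
for n in("side","top"):
    cv2.imwrite(f"pics/{n}0.png",viewer.snapshot(n)); print(n,viewer.camera_model(n))
print(robot.read_state())
E
```

```text
side {'fx': 405.63386273746534, 'fy': 405.63386273746534, 'cx': 279.26313069050224, 'cy': 204.10642536450635, 'dist_coeffs': array([-0.05619508,  0.        ,  0.        ,  0.        ,  0.        ]), 'position': array([0.1960112 , 0.87849248, 0.86030943]), 'rotation': array([-0.16147684, -0.06836277,  0.41912506,  0.89083441])}
top {'fx': 449.56749743189937, 'fy': 449.56749743189937, 'cx': 280.8525041364216, 'cy': 208.00878223693147, 'dist_coeffs': array([0.03387294, 0.        , 0.        , 0.        , 0.        ]), 'position': array([0.33287016, 0.02784036, 1.23320204]), 'rotation': array([ 0.71094489,  0.04010855, -0.06360698, -0.69921586])}
{'clock': 0.1, 'joint_positions': array([ 9.96511238e-01,  5.28397836e-01,  1.43378552e+00, -4.86775159e-06,
        1.18139090e+00, -1.78498037e-01]), 'qd': array([ 0.00090567, -0.00128474, -0.00148154,  0.00018535, -0.00196071,
       -0.00012833]), 'tau': array([-5.78941163e-04, -4.43305707e+01, -1.78586537e+01, -3.03846664e-04,
        3.86328378e-03, -1.27573531e-05]), 'position': array([0.24059287, 0.57617068, 0.24741269]), 'ee_rot': array([-3.62092419e-04,  1.96603402e-01,  9.80482596e-01, -9.22268837e-04]), 'contact_force': array([-0.69977494,  0.23567807, -0.0588683 ]), 'moment': array([-0.00605758, -0.00072754,  0.01073133]), 'finger_force': 0.0, 'grip_width': 0.08524947851773171}
```

View pics/side0.png

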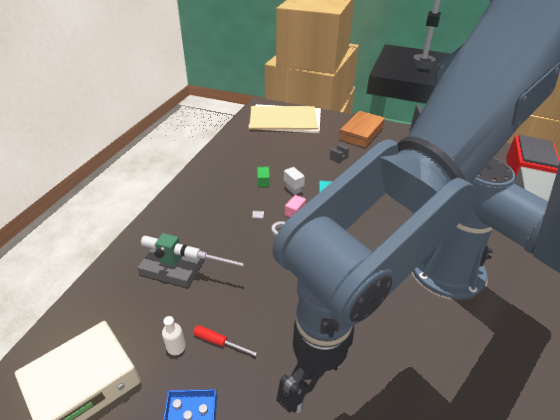

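View pics/top0.png

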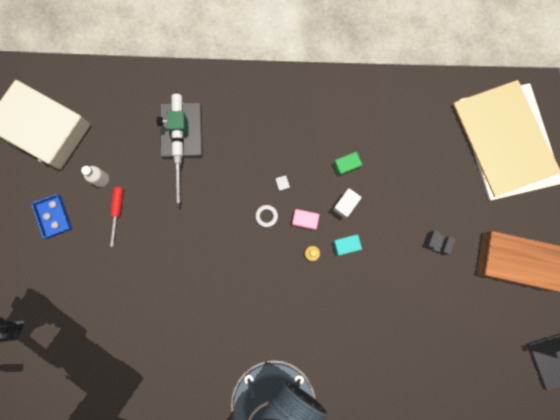

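```bash
cat > h.py <<'E'
import numpy as np, cv2
from scipy.spatial.transform import Rotation as R
from station import robot, viewer
def q(w): return R.from_quat(np.roll(w,-1))
def ray(n,px):
    m=viewer.camera_model(n); K=np.array([[m['fx'],0,m['cx']],[0,m['fy'],m['cy']],[0,0,1]])
    u=cv2.undistortPoints(np.array([[px]],float),K,m['dist_coeffs'])[0,0]
    return m['position'], q(m['rotation']).apply([u[0],-u[1],-1])
def atz(n,px,z):
    p,d=ray(n,px); return p+d*(z-p[2])/d[2]
def proj(n,P):
    m=viewer.camera_model(n); K=np.array([[m['fx'],0,m['cx']],[0,m['fy'],m['cy']],[0,0,1]])
    c=q(m['rotation']).inv().apply(np.atleast_2d(P)-m['position'])*[1,-1,-1]
    return cv2.projectPoints(c,np.zeros(3),np.zeros(3),K,m['dist_coeffs'])[0][:,0]
def crop(im,x,y,w,h,s): return cv2.resize(im[y:y+h,x:x+w],None,fx=s,fy=s,interpolation=cv2.INTER_CUBIC)
E
python3 - <<'E'
from h import *
s=cv2.imread('pics/side0.png');t=cv2.imread('pics/top0.png')
a=np.hstack([crop(t,322,178,50,50,6),crop(s,269,155,50,50,6)])
b=np.hstack([crop(t,130,90,100,100*300//300+20,2.5)[:300,:250],crop(s,130,220,140,120,2.5)[:300,:350]])
cv2.imwrite('pics/c1.png',np.vstack([a,b]))
E
```

```text
(no output)
```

View pics/c1.png

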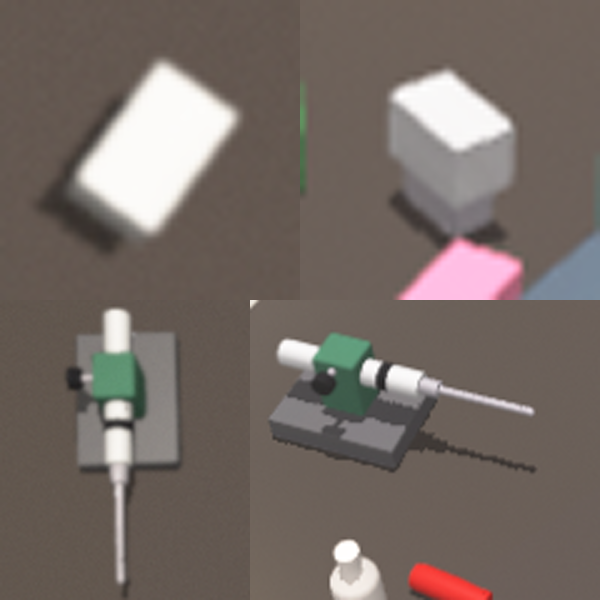

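```bash
python3 - <<'E'
from h import *
t=cv2.imread('pics/top0.png')
g=crop(t,322,178,50,50,6); m=(g.min(2)>215).astype(np.uint8)
c=max(cv2.findContours(m,0,2)[0],key=cv2.contourArea); bx=cv2.boxPoints(cv2.minAreaRect(c)); 
px=bx/6+[322,178]-.4; P=np.array([atz('top',p,.07) for p in px]); print(px,P,P.mean(0))
print([np.linalg.norm(P[i]-P[i-1]) for i in range(4)])
for i in range(4): e=P[i]-P[i-1]; print(np.degrees(np.arctan2(e[1],e[0])))
print("side top",proj('side',P)); Q=P.copy();Q[:,2]=.03;print("side bottom",proj('side',Q))
# pin, z .08
for n,pp in(('top',[(178.5,202),(177.6,170),(176.8,100)]),('side',[(242.5,264.2),(205,254.5)])):
    for p in pp: print(n,p,atz(n,p,.08))
E
```

```text
[[334.6310564  207.2839962 ]
 [348.5080143  188.09246216]
 [360.75739441 196.94970665]
 [346.88043556 216.14124069]] [[ 0.50990172 -0.15103556  0.07      ]
 [ 0.56196401 -0.18804805  0.07      ]
 [ 0.5388236  -0.2203344   0.07      ]
 [ 0.48703989 -0.1831768   0.07      ]] [ 0.52443231 -0.1856487   0.07      ]
[np.float64(0.039442646394833046), np.float64(0.06387806466090201), np.float64(0.039722620977903314), np.float64(0.06373570228330452)]
54.576037489470835
-35.410047567428485
-125.63009313360406
144.33852827121007
side top [[294.45087974 180.10305639]
 [283.3398831  170.74086125]
 [292.87330678 167.10128095]
 [304.02991508 176.23958517]]
side bottom [[294.00473128 189.73922689]
 [283.10870269 180.26750027]
 [292.47483922 176.57351107]
 [303.41329457 185.82267498]]
top (178.5, 202) [0.5143618  0.25446426 0.08      ]
top (177.6, 170) [0.59854862 0.26068468 0.08      ]
top (176.8, 100) [0.78858441 0.27133138 0.08      ]
side (242.5, 264.2) [0.51466189 0.25310397 0.08      ]
side (205, 254.5) [0.61997512 0.25748112 0.08      ]
```

```bash
cat >> h.py <<'E'
def goal(pos,Rg):
    s=robot.read_state(); Rc=q(s['ee_rot'])
    print('t',round(float(s['clock']),2),'turn',(Rc.inv()*Rg).as_rotvec().round(3),'shift mm',(Rc.inv().apply(np.array(pos)-s['position'])*1000).round(1))
def down(yaw_x): # tool down, tool x axis at yaw (deg)
    a=np.radians(yaw_x); x=[np.cos(a),np.sin(a),0]; z=[0,0,-1]; return R.from_matrix(np.c_[x,np.cross(z,x),z])
E
python3 - <<'E'
from h import *
s=robot.read_state(); print(q(s['ee_rot']).as_matrix().round(3))
for n,p in(('pink',(306,219)),('cyan',(348,245)),('green',(348,163)),('ring',(267,216))): print(n,atz('top',p,.03))
for y in(-35.4,144.6): goal((.5244,-.1856,.13),down(y))
im=cv2.imread('pics/side0.png')[:,:,1]; print(im[173:192,280:308])
E
```

```text
[[-0.923  0.386 -0.001]
 [ 0.386  0.923 -0.002]
 [ 0.    -0.002 -1.   ]]
pink [ 0.48247907 -0.07940905  0.03      ]
cyan [ 0.41424272 -0.19283179  0.03      ]
green [ 0.64026497 -0.19457532  0.03      ]
ring [0.48869349 0.02606164 0.03      ]
t 0.1 turn [ 0.    -0.003 -2.92 ] shift mm [-555.6 -593.2  118.4]
t 0.1 turn [-0.002 -0.     0.222] shift mm [-555.6 -593.2  118.4]
[[ 97  97  96 109 139 143 162 220 241 247 247 247 248 248 248 248 248 247
  247 246 243 207 131  97  98  98  97  97]
 [ 97  96  97 111 144 143 142 153 203 240 247 247 247 247 248 248 248 247
  247 247 246 242 211 152  96  98  97  97]
 [ 97  97  96 110 144 143 143 142 153 204 240 247 247 247 248 248 248 248
  248 247 247 247 244 223 122  97  99  97]
 [ 97  98  98 110 144 143 143 142 141 154 200 236 247 247 247 247 248 248
  248 248 248 245 236 219 147  97  97  98]
 [ 97  97  98 110 143 142 143 143 142 141 146 185 235 243 247 247 248 248
  246 239 238 224 180 147 136  98  98  97]
 [ 97  96  97 109 143 142 143 143 142 141 140 146 175 221 243 246 245 237
  224 193 183 148 148 147 133  97  97  97]
 [ 97  97  97 110 142 1
[... 798 characters left out ...]
 97  97  97  97  94  88 101 113 113 114 121 135 141 141 143 151 151 150
  148 147 142 137 126 110  97  97  97  96]
 [ 97  97  97  94  80  63  84 110 114 113 114 119 132 139 143 149 149 150
  142 135 126 114  97  97  97  97  97  97]
 [ 97  97  97  89  60  58  65  93 112 113 113 112 116 129 141 145 141 136
  125 118 115 101  97  97  97  97  97  97]
 [ 97  97  97  92  73  60  59  69  95 106 113 113 113 115 128 133 124 118
  117 118 113 101  97  98  97  97  97  96]
 [ 97  98  97  97  92  72  58  58  64  84 106 113 112 112 112 119 117 117
  118 118 114 102  97  97  97  96  97  97]
 [ 97  97  97  97  97  92  74  59  59  63  83 103 113 111 110 116 118 117
  118 115 104  92  97  97  97  97  97  97]]
```

Call:
{"name": "move_arm", "arguments": {"moves": "0 0 0.22 -556 -593 60 1;0 0 0.22 -556 -593 60 1;0 0 0.22 -556 -593 60 1;0 0 0.22 -556 -593 60 1;0 0 0.22 -556 -593 60 0.75;0 0 0.22 -556 -593 60 0.75;0 0 0.22 -556 -593 60 0.75;0 0 0.22 -556 -593 60 0.75;0 0 0.22 -556 -593 60 0.75;0 0 0.22 -556 -593 60 0.75"}}

```text
clock: 1.1
position: [0.4156, 0.1076, 0.2114]
ee_rot: [0.0, 0.303, 0.953, 0.0]
contact_force: [0.7, 0.2, 0.8]
grip_width: 0.0644
finger_force: 0.0
```

```bash
python3 - <<'E'
from h import *
print(robot.read_state()['joint_positions'].round(3),robot.read_state()['position']);goal((.5244,-.1856,.13),down(144.6))
E
```

```text
[-0.008  0.327  1.945  0.     0.869 -0.963] [0.41560718 0.10764293 0.21135152]
t 1.1 turn [ 0.    -0.     0.002] shift mm [-258.2 -176.6   81.3]
```

Call:
{"name": "move_arm", "arguments": {"moves": "0 0 0 -258 -177 81 0.75;0 0 0 -258 -177 81 0.75;0 0 0 -258 -177 81 0.75;0 0 0 -258 -177 81 0.75;0 0 0 -258 -177 81 0.75;0 0 0 -258 -177 81 0.75;0 0 0 -258 -177 81 0.75;0 0 0 -258 -177 81 0.75;0 0 0 -258 -177 81 0.75;0 0 0 -258 -177 81 0.75"}}

```text
clock: 2.1
position: [0.5228, -0.1824, 0.1305]
ee_rot: [-0.001, 0.303, 0.953, 0.0]
contact_force: [0.1, -0.7, -0.4]
grip_width: 0.0639
finger_force: 0.0
```

```bash
python3 - <<'E'
from h import *
print(robot.read_state()['joint_positions'].round(3),robot.read_state()['position']);goal((.5244,-.1856,.048),down(144.6))
t=viewer.snapshot('top');s=viewer.snapshot('side')
cv2.imwrite('pics/c2.png',np.hstack([crop(t,310,160,80,80,5),crop(s,255,130,80,80,5)]))
E
```

```text
[-0.538  0.6    1.715  0.     0.829 -1.494] [ 0.52277373 -0.18236945  0.13046541]
t 2.1 turn [ 0.    -0.002  0.003] shift mm [-3.4 -1.7 82.5]
```

View pics/c2.png

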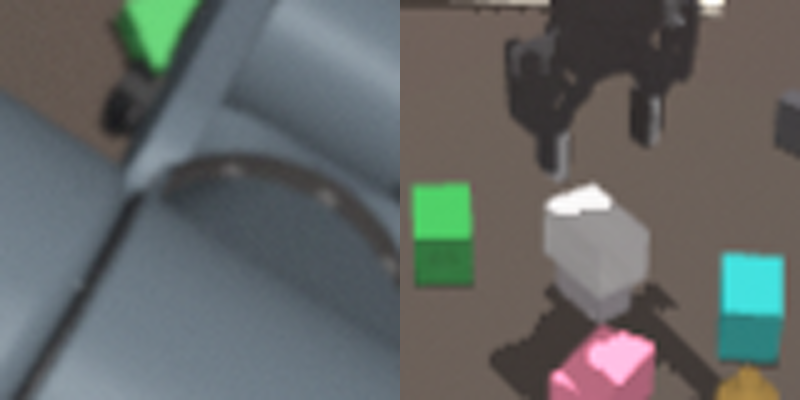

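The side view (right) shows the open fingers straddling the aluminium block (around crop 590,230). The end facing this camera is plain, so the hole is at the −35° end. I'll lower and grip.

Call:
{"name": "move_arm", "arguments": {"moves": "0 0 0 -2 -1 40 0.75;0 0 0 -2 -1 70 0.75;0 0 0 -2 -1 82 0.75;0 0 0 -2 -1 82 0.75;0 0 0 -2 -1 82 0.2;0 0 0 -2 -1 82 0.2;0 0 0 -2 -1 82 0.2;0 0 0 -2 -1 82 0.2;0 0 0 -2 -1 82 0.2;0 0 0 -2 -1 82 0.2"}}

```text
clock: 3.2
position: [0.5258, -0.1864, 0.0501]
ee_rot: [0.002, 0.303, 0.953, -0.0]
contact_force: [0.3, 0.7, 6.8]
grip_width: 0.0391
finger_force: 61.5
```

```bash
python3 - <<'E'
from h import *
print(robot.read_state());goal((.5244,-.1856,.2),down(144.6))
E
```

```text
{'clock': 3.2, 'joint_positions': array([-5.41055149e-01,  7.38230710e-01,  1.74305647e+00,  2.73137949e-04,
        6.57198654e-01, -1.49630535e+00]), 'qd': array([ 2.21617169e-03,  3.22232792e-04, -2.00701131e-04, -4.94752122e-05,
       -3.73029083e-04,  2.57634754e-03]), 'tau': array([ -0.5360321 , -40.14673233,  -7.6463905 ,  -0.08698445,
        -0.13340548,   0.04622047]), 'position': array([ 0.52582066, -0.18639614,  0.05007093]), 'ee_rot': array([ 1.53065669e-03,  3.03039647e-01,  9.52976680e-01, -2.77770850e-04]), 'contact_force': array([0.27996924, 0.724532  , 6.83309663]), 'moment': array([0.06013069, 0.01426243, 0.05899112]), 'finger_force': 61.5484318009112, 'grip_width': 0.03908653041510605}
t 3.2 turn [0.    0.003 0.002] shift mm [ 1.200e+00 -1.000e-01 -1.499e+02]
```

Call:
{"name": "move_arm", "arguments": {"moves": "0 0 0 0 0 -30 0.2;0 0 0 0 0 -80 0.2;0 0 0 0 0 -130 0.2;0 0 0 0 0 -150 0.2;0 0 0 0 0 -150 0.2;0 0 0 0 0 -150 0.2"}}

```text
clock: 3.8
position: [0.524, -0.1855, 0.198]
ee_rot: [-0.001, 0.303, 0.953, 0.0]
contact_force: [-1.1, 0.6, -1.9]
grip_width: 0.0394
finger_force: 61.3
```

```bash
python3 - <<'E'
from h import *
print(robot.read_state()['contact_force'],robot.read_state()['grip_width']);goal((.44,.25,.2),down(183.2))
E
```

```text
[-1.11228608  0.56071897 -1.92873625] 0.03940676378421426
t 3.8 turn [ 0.    -0.001 -0.672] shift mm [320.2 307.   -1.7]
```

Call:
{"name": "move_arm", "arguments": {"moves": "0 0 -0.672 320 307 -2 0.2;0 0 -0.672 320 307 -2 0.2;0 0 -0.672 320 307 -2 0.2;0 0 -0.672 320 307 -2 0.2;0 0 -0.672 320 307 -2 0.2;0 0 -0.672 320 307 -2 0.2;0 0 -0.672 320 307 -2 0.2;0 0 -0.672 320 307 -2 0.2;0 0 -0.672 320 307 -2 0.2;0 0 -0.672 320 307 -2 0.2"}}

```text
clock: 4.8
position: [0.4378, 0.2536, 0.198]
ee_rot: [-0.003, -0.031, 1.0, 0.0]
contact_force: [0.3, -0.6, -2.7]
grip_width: 0.039
finger_force: 61.7
```

```bash
python3 - <<'E'
from h import *
print(robot.read_state()['joint_positions'].round(3));goal((.44,.25,.12),down(183.2))
E
```

```text
[ 0.303  0.443  1.778  0.002  0.926 -1.332]
t 4.8 turn [ 0.001 -0.005  0.007] shift mm [-2.4 -3.8 78. ]
```

Call:
{"name": "move_arm", "arguments": {"moves": "0 0 0 8 -2 40 0.2;0 0 0 8 -2 80 0.2;0 0 0 8 -2 110 0.2;0 0 0 8 -2 118 0.2;0 0 0 8 -2 118 0.2;0 0 0 8 -2 118 0.2"}}

```text
clock: 5.4
position: [0.4335, 0.2468, 0.0827]
ee_rot: [0.0, -0.028, 1.0, -0.0]
contact_force: [-0.7, 0.4, -2.1]
grip_width: 0.0396
finger_force: 61.6
```

```bash
python3 - <<'E'
from h import *
s0=robot.read_state();print(s0['contact_force'],s0['joint_positions'].round(3));goal((.43,.2495,.08),down(183.2))
t=viewer.snapshot('top');s=viewer.snapshot('side')
cv2.imwrite('pics/t3.png',t);cv2.imwrite('pics/s3.png',s)
cv2.imwrite('pics/c3.png',np.hstack([crop(t,135,130,100,130,4),crop(s,180,220,100,130,4)]))
c=s0['position'];Rt=q(s0['ee_rot']);print('mouth proj',[proj(n,c+Rt.apply([-.032,0,0])) for n in('top','side')])
E
```

```text
[-0.69829807  0.35337036 -2.06835601] [ 0.293  0.637  1.88  -0.     0.624 -1.333]
t 5.4 turn [-0.  0. -0.] shift mm [3.3 2.9 2.7]
mouth proj [array([[179.71818006, 220.78667155]]), array([[261.01699006, 267.45191222]])]
```

View pics/c3.png

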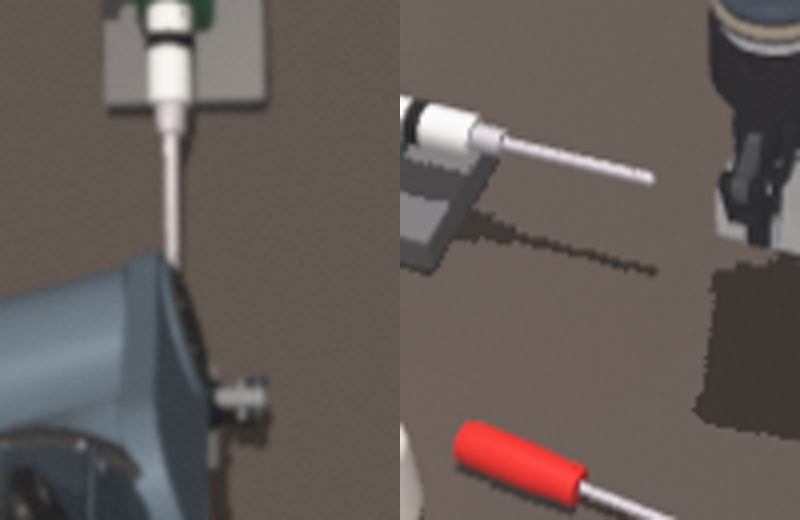

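```bash
python3 - <<'E'
from h import *
t=cv2.imread('pics/top0.png').astype(float).min(2); s=cv2.imread('pics/side0.png').astype(float).min(2)
L=[]
for r in range(166,200):
    w=np.clip(t[r,170:188]-105,0,None)
    L.append((r,(w*np.arange(170,188)).sum()/w.sum()))
L=np.array(L); k=np.polyfit(L[:,0],L[:,1],1); print(k,(L[:,1]-np.polyval(k,L[:,0])).std())
P=[atz('top',(np.polyval(k,r),r),.08) for r in(166,202)]; d=P[0]-P[1]; print('top',P,np.degrees(np.arctan2(d[1],d[0])))
print(t[196:207,174:184].astype(int))
L=[]
for c in range(210,240):
    w=np.clip(s[245:272,c]-115,0,None); L.append((c,(w*np.arange(245,272)).sum()/w.sum()))
L=np.array(L); k=np.polyfit(L[:,0],L[:,1],1); print(k,(L[:,1]-np.polyval(k,L[:,0])).std())
P=[atz('side',(c,np.polyval(k,c)),.08) for c in(208,242.7)]; d=P[0]-P[1]; print('side',P,np.degrees(np.arctan2(d[1],d[0])))
print(s[261:268,236:246].astype(int))
E
```

```text
[1.52712386e-02 1.74562226e+02] 0.05550395894540716
top [array([0.60916624, 0.26246947, 0.08      ]), array([0.51431866, 0.25663622, 0.08      ])] 3.519328221397262
[[ 77  87 128 181 184 140  87  76  80  80]
 [ 80  85 125 181 185 141  87  75  78  77]
 [ 79  84 126 180 186 144  88  76  79  80]
 [ 79  85 125 182 191 146  90  77  78  81]
 [ 79  84 124 182 194 149  88  74  79  79]
 [ 77  84 119 177 187 143  87  69  75  79]
 [ 80  81 105 149 160 123  74  61  71  79]
 [ 78  80  90 111 114  86  58  58  72  79]
 [ 78  79  81  86  83  63  51  64  74  80]
 [ 79  76  80  79  76  59  54  69  80  81]
 [ 79  79  79  79  72  56  54  70  80  79]]
[  0.24402691 204.87364768] 0.07468107355071141
side [array([0.6107679 , 0.25823708, 0.08      ]), array([0.51432572, 0.25260725, 0.08      ])] 3.3408612217366933
[[139 115  96  89  88  89  89  89  88  89]
 [205 192 157 175 142 132  99  88  88  88]
 [203 210 194 217 201 206 183 113  89  88]
 [141 154 166 179 196 214 212 145  89  88]
 [ 96 104 115 122 136 154 165 130  88  88]
 [ 89  88  88  91  96 105 114  93  88  89]
 [ 89  89  88  89  89  88  88  89  88  89]]
```

```bash
python3 - <<'E'
from h import *
s=cv2.imread('pics/s3.png'); s0=robot.read_state();c=s0['position'];Rt=q(s0['ee_rot'])
C=np.array([c+Rt.apply([a,.02,b]) for a in(-.032,.032) for b in(-.02,.02)]); p=proj('side',C);print(p, proj('side',[[.5143,.2566,.08],[.6092,.2625,.08],[.5143,.2526,.08]]))
g=crop(s,235,245,60,50,10)
for u in p: cv2.circle(g,tuple(((u-[235,245]+.5)*10).astype(int)),3,(0,0,255),-1)
cv2.imwrite('pics/c4.png',g)
E
```

```text
[[257.97898741 267.65563535]
 [258.26486422 278.23221872]
 [282.95260852 273.78786823]
 [282.59529826 284.34495979]] [[242.06813088 265.20133801]
 [207.76774581 256.91665225]
 [242.71037435 264.09969781]]
```

View pics/c4.png

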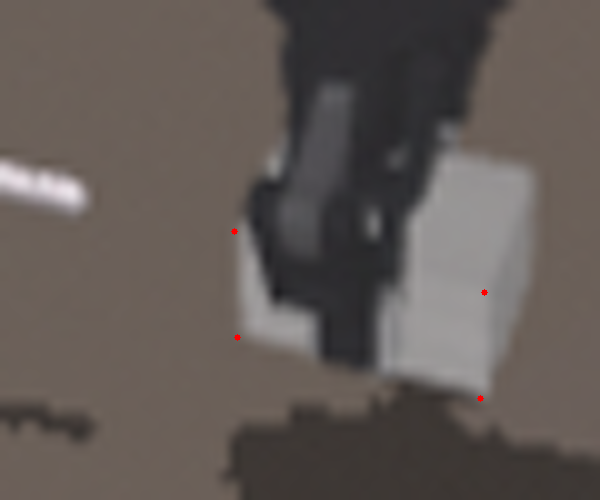

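Call:
{"name": "move_arm", "arguments": {"moves": "0 0 -0.004 0 4 2.5 0.2;0 0 -0.004 -15 4 2.5 0.2;0 0 -0.004 -30 4 2.5 0.2;0 0 -0.004 -40 4 2.5 0.2;0 0 -0.004 -40 4 2.5 0.2;0 0 -0.004 -40 4 2.5 0.2;0 0 -0.004 -40 4 2.5 0.2"}}

```text
clock: 6.2
position: [0.4715, 0.2532, 0.08]
ee_rot: [-0.001, -0.03, 1.0, -0.0]
contact_force: [-0.2, 0.1, -2.7]
grip_width: 0.0394
finger_force: 61.6
```

```bash
python3 - <<'E'
from h import *
s0=robot.read_state();c=s0['position'];print(c,s0['contact_force'],'y want',.2555+.0595*(c[0]-.514), q(s0['ee_rot']).as_rotvec())
goal((c[0],.2555+.0595*(c[0]-.514),.08),down(183.4))
s=viewer.snapshot('side'); cv2.imwrite('pics/c5.png',crop(s,210,235,80,60,10))
E
```

```text
[0.47150939 0.25315768 0.07998888] [-0.15325248  0.06884967 -2.6787333 ] y want 0.25297180863810076 [ 9.48497265e-02 -3.13852757e+00  5.96890501e-04]
t 6.2 turn [-0.    -0.002  0.001] shift mm [ 0.  -0.2 -0. ]
```

View pics/c5.png

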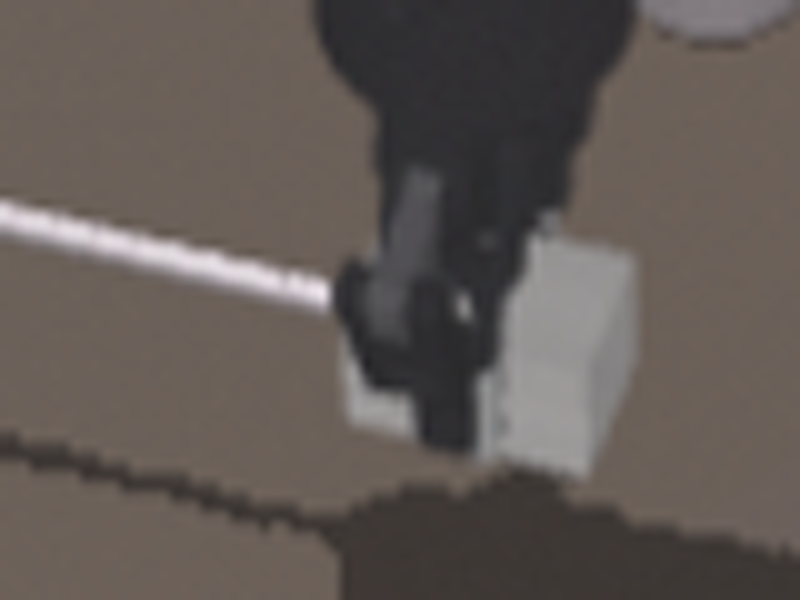

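The pin's tip, at crop (330,292), meets the mouth end, and the pin's line extended runs through the middle of the far end face, near (613,365). The alignment looks good, so I'll slide on gently.

Call:
{"name": "move_arm", "arguments": {"moves": "0 0 0 -4 0 0 0.2;0 0 0 -8 0 0 0.2;0 0 0 -12 0 0 0.2;0 0 0 -16 0 0 0.2;0 0 0 -20 0 0 0.2;0 0 0 -20 0 0 0.2;0 0 0 -20 0 0 0.2"}}

```text
clock: 6.95
position: [0.4927, 0.2544, 0.0799]
ee_rot: [-0.0, -0.03, 1.0, -0.0]
contact_force: [-0.1, -0.5, -1.6]
grip_width: 0.0396
finger_force: 61.6
```

Call:
{"name": "move_arm", "arguments": {"moves": "0 0 0 -4 0 0 0.2;0 0 0 -8 0 0 0.2;0 0 0 -12 0 0 0.2;0 0 0 -16 0 0 0.2;0 0 0 -20 0 0 0.2;0 0 0 -20 0 0 0.2;0 0 0 -20 0 0 0.2;0 0 0 -20 0 0 0.2"}}

```text
clock: 7.75
position: [0.5123, 0.2556, 0.0799]
ee_rot: [-0.0, -0.03, 1.0, -0.0]
contact_force: [-0.2, -0.2, -2.3]
grip_width: 0.0394
finger_force: 61.6
```

Call:
{"name": "move_arm", "arguments": {"moves": "0 0 0 -2 0 0 0.2;0 0 0 -4 0 0 0.2;0 0 0 -6 0 0 0.2;0 0 0 -6 0 0 0.2;0 0 0 -6 0 0 0.2"}}

```text
clock: 8.25
position: [0.5187, 0.256, 0.08]
ee_rot: [-0.0, -0.03, 1.0, -0.0]
contact_force: [0.4, 0.7, -2.1]
grip_width: 0.0395
finger_force: 61.6
```

```bash
python3 - <<'E'
from h import *
import time
f=[]
for i in range(12):
    viewer.snapshot('side'); f.append(robot.read_state()['contact_force'])
s=robot.read_state();print(s['clock'],s['position'],np.mean(f,0),np.std(f,0))
E
```

```text
8.85 [0.51863965 0.25606385 0.0799943 ] [ 0.02357147 -0.17985226 -2.07888439] [0.39802799 0.57438335 0.40174521]
```

Call:
{"name": "move_arm", "arguments": {"moves": "0 0 0 -2 0 0 0.2;0 0 0 -4 0 0 0.2;0 0 0 -6 0 0 0.2;0 0 0 -6 0 0 0.2;0 0 0 -6 0 0 0.2"}}

```text
clock: 9.35
position: [0.5244, 0.2564, 0.0799]
ee_rot: [-0.0, -0.03, 1.0, -0.0]
contact_force: [-0.8, 0.3, -1.7]
grip_width: 0.0395
finger_force: 61.6
```

```bash
cat > f.py <<'E'
from h import *
f=[]
for i in range(15):
    viewer.snapshot('side'); f.append(robot.read_state()['contact_force'])
s=robot.read_state();print(s['clock'],s['position'],np.mean(f,0),np.std(f,0))
E
python3 f.py
```

```text
10.1 [0.52458617 0.25638251 0.07997694] [-1.03582546 -0.05702751 -2.1081906 ] [0.39759535 0.54993963 0.34487454]
```

Call:
{"name": "move_arm", "arguments": {"moves": "0 0 0 -1 0 0 0.2;0 0 0 -2 0 0 0.2;0 0 0 -2.6 0 0 0.2;0 0 0 -2.6 0 0 0.2;0 0 0 -2.6 0 0 0.2"}}

```text
clock: 10.6
position: [0.5271, 0.2566, 0.0799]
ee_rot: [-0.0, -0.03, 1.0, -0.0]
contact_force: [-1.3, 0.4, -2.4]
grip_width: 0.0391
finger_force: 61.6
```

```bash
python3 f.py
```

```text
11.35 [0.52718659 0.25656781 0.07996611] [-1.77874673 -0.16940173 -2.21585345] [0.66872139 0.49778541 0.59368153]
```

About 1.8 N, so the plunger is in by roughly 6 mm, half its travel. Now I'll draw it off.

Call:
{"name": "move_arm", "arguments": {"moves": "0 0 0 5 0 0 0.2;0 0 0 15 0 0 0.2;0 0 0 27 0 0 0.2;0 0 0 40 0 0 0.2;0 0 0 55 0 0 0.2;0 0 0 70 0 0 0.2;0 0 0 85 0 0 0.2;0 0 0 95 0 0 0.2;0 0 0 95 0 0 0.2;0 0 0 95 0 0 0.2"}}

```text
clock: 12.35
position: [0.4331, 0.2511, 0.0803]
ee_rot: [0.001, -0.03, 1.0, 0.0]
contact_force: [0.1, 1.5, -2.1]
grip_width: 0.0391
finger_force: 61.6
```

Call:
{"name": "move_arm", "arguments": {"moves": "0 0 0 0 0 -40 0.2;0 0 0 0 0 -90 0.2;0 0 0 0 0 -140 0.2;0 0 0 0 0 -190 0.2;0 0 0 0 0 -240 0.2;0 0 0 0 0 -270 0.2;0 0 0 0 0 -270 0.2;0 0 0 0 0 -270 0.2"}}

```text
clock: 13.15
position: [0.4327, 0.2507, 0.3503]
ee_rot: [0.001, -0.03, 1.0, 0.0]
contact_force: [-0.7, 0.8, -2.7]
grip_width: 0.0393
finger_force: 62.0
```

```bash
python3 - <<'E'
from h import *
s=robot.read_state();c=s['position'];print(c,s['joint_positions'].round(3))
a=np.radians(3.4);x=[0,0,-1];z=[np.cos(a),np.sin(a),0]
Rg=R.from_matrix(np.c_[x,np.cross(z,x),z]); goal((.45,.1,.40),Rg)
E
```

```text
[0.43267843 0.25074151 0.35025187] [ 0.301  0.241  1.602 -0.     1.297 -1.329]
t 13.15 turn [ 1.000e-03 -1.569e+00  0.000e+00] shift mm [  -8.3 -151.5  -49.8]
```

```bash
cat > k.py <<'E'
from h import *
from scipy.optimize import least_squares
D=[([.9965,.5284,1.4338,0,1.1814,-.1785],[.24059,.57617,.24741]),([-.008,.327,1.945,0,.869,-.963],[.41561,.10764,.21135]),
([-.538,.6,1.715,0,.829,-1.494],[.52277,-.18237,.13047]),([.303,.443,1.778,.002,.926,-1.332],[.4378,.2536,.198]),
([.293,.637,1.88,0,.624,-1.333],[.4335,.2468,.0827]),([.301,.241,1.602,0,1.297,-1.329],[.43268,.25074,.35025])]
E3=R.from_euler
def ori(j): return E3('z',j[0])*E3('y',j[1]+j[2])*E3('z',j[3])*E3('y',j[4])*E3('z',j[5])
def pos(j,p,t=.25):
    a,b,g,h,l=p; s=j[1]+j[2]
    r=a*np.sin(j[1])+b*np.sin(s)+g*np.cos(s); z=h+t+a*np.cos(j[1])+b*np.cos(s)-g*np.sin(s)
    w=E3('z',j[0]).apply([r,l,z]); return w+ori(j).apply([0,0,t])
if __name__=='__main__':
    f=least_squares(lambda p:np.ravel([pos(j,p)-P for j,P in D]),[.4,.4,0,.1,.1]); print(f.x,np.abs(f.fun).max())
    s=robot.read_state(); C=ori(s['joint_positions']).inv()*q(s['ee_rot']); print('C',C.as_rotvec())
    for t in(.15,.25):
      p=f.x.copy(); 
      for j2,j3 in((0.2,.9),(.4,.7),(.3,.8)):
        j=[.3,j2,j3,0,np.pi/2-j2-j3,0]; print(t,j2,j3,pos(j,p,t).round(3))
E
python3 k.py
```

```text
[ 0.58768654  0.39191816  0.11406273 -0.00513558  0.11108629] 0.00021109508027405965
C [ 1.27650058e-17 -4.42680768e-16  1.57079633e+00]
0.15 0.2 0.9 [0.605 0.303 0.797]
0.15 0.4 0.7 [0.712 0.337 0.762]
0.15 0.3 0.8 [0.659 0.32  0.782]
0.25 0.2 0.9 [0.701 0.333 0.897]
0.25 0.4 0.7 [0.808 0.366 0.862]
0.25 0.3 0.8 [0.755 0.35  0.882]
```

Call:
{"name": "move_arm", "arguments": {"moves": "0 -1.57 0 -270 34 -500 0.2;0 -1.57 0 -270 34 -500 0.2;0 -1.57 0 -270 34 -500 0.2;0 -1.57 0 -270 34 -500 0.2;0 -1.57 0 -270 34 -500 0.2;0 -1.57 0 -270 34 -500 0.2;0 -1.57 0 -270 34 -500 0.2;0 -1.57 0 -270 34 -500 0.2;0 -1.57 0 -270 34 -500 0.2;0 -1.57 0 -270 34 -500 0.2"}}

```text
clock: 14.15
position: [0.6673, 0.2951, 0.7835]
ee_rot: [0.677, -0.023, 0.735, 0.02]
contact_force: [0.1, -1.1, -1.4]
grip_width: 0.0397
finger_force: 62.0
```

```bash
cat > g.py <<'E'
from h import *
s=robot.read_state();print(s['position'],s['joint_positions'].round(3),np.abs(s['qd']).max(),s['grip_width'])
a=np.radians(3.4);x=[0,0,-1];z=[np.cos(a),np.sin(a),0]
Rg=R.from_matrix(np.c_[x,np.cross(z,x),z]); goal((.70,.30,.85),Rg); print('tool x',q(s['ee_rot']).apply([1,0,0]))
E
python3 g.py
```

```text
[0.66727089 0.29509526 0.7835155 ] [ 0.387  0.104  1.314 -0.959  0.402 -0.625] 2.216145216998497 0.039659106624674985
t 14.15 turn [ 0.001 -0.081  0.001] shift mm [-68.9   2.8  27.5]
tool x [-0.08100194 -0.00617195 -0.99669483]
```

Call:
{"name": "move_arm", "arguments": {"moves": "0 -0.035 0 -30 1 14 0.2;0 -0.07 0 -55 3 25 0.2;0 -0.07 0 -60 3 25 0.2;0 -0.07 0 -60 3 25 0.2;0 -0.07 0 -60 3 25 0.2;0 -0.07 0 -60 3 25 0.2;0 -0.07 0 -60 3 25 0.2;0 -0.07 0 -60 3 25 0.2"}}

```text
clock: 14.95
position: [0.6952, 0.2991, 0.8439]
ee_rot: [0.703, -0.021, 0.711, 0.021]
contact_force: [0.2, 0.1, -1.8]
grip_width: 0.0394
finger_force: 62.0
```

```bash
python3 g.py; python3 - <<'E'
from h import *
t=viewer.snapshot('top');s=viewer.snapshot('side')
u=proj('top',robot.read_state()['position'])[0].astype(int);print(u, proj('side',robot.read_state()['position']))
cv2.imwrite('pics/f.png',np.hstack([cv2.resize(t,(400,300)),crop(t,max(u[0]-50,0),max(u[1]-37,0),100,75,4)]))
E
```

```text
[0.69515101 0.29908987 0.84389814] [ 0.374  0.141  1.17  -0.882  0.413 -0.728] 0.00759957495657318 0.03943135611467676
t 14.95 turn [-0.    -0.011 -0.   ] shift mm [-6.2  0.6  4.8]
tool x [-1.06711484e-02 -4.93967055e-04 -9.99942940e-01]
[ -21 -123] [[  93.63513551 -105.43595316]]
```

View pics/f.png

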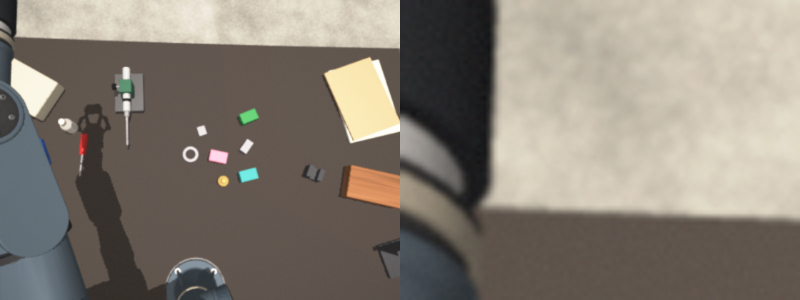

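Call:
{"name": "move_arm", "arguments": {"moves": "0 -0.011 0 0 0 0 0.2;0 -0.011 0 0 0 0 0.2;0 -0.011 0 0 0 0 0.2;0 -0.011 0 0 0 0 0.2;0 -0.011 0 0 0 0 0.2;0 -0.011 0 0 0 0 0.2"}}

```text
clock: 15.65
position: [0.6955, 0.2991, 0.8444]
ee_rot: [0.707, -0.021, 0.706, 0.021]
contact_force: [-0.2, 0.0, -2.1]
grip_width: 0.0391
finger_force: 62.0
```

```bash
python3 g.py && python3 -c "
from station import robot
print(robot.sign_off())"
```

```text
[0.69547947 0.29905867 0.84441613] [ 0.374  0.142  1.176 -0.917  0.401 -0.694] 0.0030296511856777323 0.03910352503951231
t 15.65 turn [-0.     0.001 -0.   ] shift mm [-5.6  0.7  4.6]
tool x [ 1.09102795e-03  3.56139621e-04 -9.99999341e-01]
the job is handed in; nothing more can be done
None
```

The job is handed in at about 15.7 s: the spacer went onto the pin to about 6 mm of plunger travel (1.8 N), was drawn off, and is held still with the hole up, about 84 cm above the bench. The hole end and final hold are inferred from a plain opposite end, the free slide onto the pin and the grip readings, as the gripper was out of both cameras' view at the end.

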